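# Stir the chestnuts and show the stirring stick to the camera

## Task

For our chestnut recipe film, pull the wooden stirring stick up out of its stand and stir the chestnuts in the pan on the worktop with its thick end, round and round the pan close along its wall (leaving about 2 cm), two full turns and more if needed, until at least half of them are well away (more than 3 cm, a chestnut's width) from where they lay, all still in the pan. Then lift the stick out and show its thick end to the phone camera: thick end 12 cm straight in front of the lens and level with it, the stick leaning 30 degrees from upright, thick end down, its handle leaning straight back away from the phone. Finish while holding it there, still and touching nothing else; leave the pan in its place and do not disturb the other things on the worktop.

Things in the scene. Friction and masses are not known exactly. Their poses are not given: they have to be found in the camera images.
- stick: Light-wood stirring stick, 176 mm long, 60 g, round about z, upright in the stand at the start. Origin: centre of its lower, thick end; +z runs up to the handle. Thick end 24 mm in diameter over the lowest 22 mm, edge rounded; neck 16 mm at 40 to 70 mm; handle 19 mm in diameter, straight from 95 to 160 mm, small bead on top. Grip the handle from above at about 140 mm.
- stick_end (a point): Middle of the stick's thick end, on its axis, 12 mm above its origin. This is the point that stirs and is shown.
- stand: White glazed stand, fixed to the worktop: round foot 70 mm in diameter with an upright tube 40 mm outside, 66 mm high, socket 30 mm inside, its floor 9 mm above the worktop. Origin: centre of its underside.
- pan: Blue frying pan with a light inside, about 1.6 kg, standing loose: round, 211 mm across the rim, 68 mm high wall, 400 mm long with its handle. Origin: on the worktop, in the middle of the 400 mm length (not in the middle of the round part). The round part lies towards its +y, the handle points to its -y and rises to 90 mm.
- pan_center (a point): Centre of the inner floor of the pan's round part, 4 mm above the worktop; axes as the pan's. The inner wall stands about 86 mm from this point at the floor (flares outward above); the stick circles freely with stick_end 54 mm from it.
- chestnut0: One of six dark brown chestnuts lying in the pan, 30 mm in diameter, 24 mm high, 15 g, about 50 mm apart. Origin: centre of its flat underside.
- chestnut1: One of six dark brown chestnuts lying in the pan, 30 mm in diameter, 24 mm high, 15 g, about 50 mm apart. Origin: centre of its flat underside.
- chestnut2: One of six dark brown chestnuts lying in the pan, 30 mm in diameter, 24 mm high, 15 g, about 50 mm apart. Origin: centre of its flat underside.
- chestnut3: One of six dark brown chestnuts lying in the pan, 30 mm in diameter, 24 mm high, 15 g, about 50 mm apart. Origin: centre of its flat underside.
- chestnut4: One of six dark brown chestnuts lying in the pan, 30 mm in diameter, 24 mm high, 15 g, about 50 mm apart. Origin: centre of its flat underside.
- chestnut5: One of six dark brown chestnuts lying in the pan, 30 mm in diameter, 24 mm high, 15 g, about 50 mm apart. Origin: centre of its flat underside.
- phone: Grey phone held on edge, long side level, in a black and aluminium table stand (fixed), its rear camera facing the robot. Phone 152 mm wide, 74 mm high, from 136 to 211 mm above the worktop; stand foot 80 mm in diameter. Origin: centre of the foot's underside. Its -x is the way the camera looks.
- phone_lens (a point): Centre of the phone's rear camera, 52 mm to the phone's +y (left seen from the robot) and 188 mm above the worktop; axes as the phone's: the camera looks along -x.
- show_point (a point): Point in the air 120 mm straight in front of the lens, at its height, where the stick's thick end is to be shown. Its z axis is the way the stick's +z (thick end to handle) must then point: up, leaning 30 degrees from the vertical straight away from the phone.
- salt_shaker: Bystander: clear salt shaker with grey domed top, 44 mm in diameter, 90 mm high. Origin under its centre.
- spice_jar: Bystander: spice jar with a screw cap, 46 mm in diameter, 104 mm high. Origin under its centre.
- mustard_jar: Bystander: squat jar with a wide cap, 60 mm in diameter, 80 mm high. Origin under its centre.
- tumbler: Bystander: amber glass tumbler, 78 mm in diameter, 97 mm high. Origin under its centre.
- teaspoon: Bystander: steel teaspoon lying flat, 130 x 27 x 11 mm. Origin under its centre.

How it is judged (in metres and radians):
On the way, in this order (a step that is already met when the one before it is completed fails the run):
1. the stick, held by the fingers, is clear of the stand (height (world z) of stick_end above 0.09 m and contact force between stick and the fingers above 0.5 N), for 0.1 s.
2. the held stick's thick end is low in the pan, on the pan's +x side (over 20 mm from the centre line) (horizontal distance between stick_end and pan_center below 0.085 m and height (world z) of stick_end below 0.04 m and contact force between stick and the fingers above 0.5 N and x of stick_end in the frame of pan_center above 0.02 m), for 0.05 s.
3. it has gone round to the pan's -x side (horizontal distance between stick_end and pan_center below 0.085 m and height (world z) of stick_end below 0.04 m and contact force between stick and the fingers above 0.5 N and x of stick_end in the frame of pan_center below -0.02 m), for 0.05 s.
4. and round to the +x side again (all of step 2), for 0.05 s.
5. and to the -x side again, with at least three of the six chestnuts more than 30 mm from where they lay (all of step 3 and (distance of each of chestnut0, chestnut1, chestnut2 from where it was at the start of the episode above 0.03 m or distance of each of chestnut0, chestnut1, chestnut3 from where it was at the start of the episode above 0.03 m or distance of each of chestnut0, chestnut1, chestnut4 from where it was at the start of the episode above 0.03 m or distance of each of chestnut0, chestnut1, chestnut5 from where it was at the start of the episode above 0.03 m or distance of each of chestnut0, chestnut2, chestnut3 from where it was at the start of the episode above 0.03 m or distance of each of chestnut0, chestnut2, chestnut4 from where it was at the start of the episode above 0.03 m or distance of each of chestnut0, chestnut2, chestnut5 from where it was at the start of the episode above 0.03 m or distance of each of chestnut0, chestnut3, chestnut4 from where it was at the start of the episode above 0.03 m or distance of each of chestnut0, chestnut3, chestnut5 from where it was at the start of the episode above 0.03 m or distance of each of chestnut0, chestnut4, chestnut5 from where it was at the start of the episode above 0.03 m or distance of each of chestnut1, chestnut2, chestnut3 from where it was at the start of the episode above 0.03 m or distance of each of chestnut1, chestnut2, chestnut4 from where it was at the start of the episode above 0.03 m or distance of each of chestnut1, chestnut2, chestnut5 from where it was at the start of the episode above 0.03 m or distance of each of chestnut1, chestnut3, chestnut4 from where it was at the start of the episode above 0.03 m or distance of each of chestnut1, chestnut3, chestnut5 from where it was at the start of the episode above 0.03 m or distance of each of chestnut1, chestnut4, chestnut5 from where it was at the start of the episode above 0.03 m or distance of each of chestnut2, chestnut3, chestnut4 from where it was at the start of the episode above 0.03 m or distance of each of chestnut2, chestnut3, chestnut5 from where it was at the start of the episode above 0.03 m or distance of each of chestnut2, chestnut4, chestnut5 from where it was at the start of the episode above 0.03 m or distance of each of chestnut3, chestnut4, chestnut5 from where it was at the start of the episode above 0.03 m)), for 0.02 s.
At the end, for the whole second after the job is handed in: The fingers hold the stick still in the air, touching neither phone nor pan: its thick end within 30 mm of the point 120 mm in front of the lens, its axis within 0.25 rad of leaning 30 degrees from upright, handle straight away from the phone; all six chestnuts are in the pan (distance between stick_end and show_point below 0.03 m and angle between the z axis of stick and the z axis of show_point, either way round below 0.25 rad and angle between stick's own z axis and vertical below 1 rad and contact force between stick and the fingers above 0.5 N and contact force between stick and phone below 0.1 N and contact force between stick and pan below 0.1 N and linear speed of stick below 0.03 m/s and horizontal distance between each of chestnut0, chestnut1, chestnut2, chestnut3, chestnut4, chestnut5 and pan_center below 0.1 m and height (world z) of each of chestnut0, chestnut1, chestnut2, chestnut3, chestnut4, chestnut5 below 0.07 m); the arm keeps its last pose, push and grip.
It fails at once if the pan is pushed more than 30 mm (distance of pan from where it was at the start of the episode above 0.03 m).
It fails at once if a chestnut leaves the pan (not (horizontal distance between chestnut0 and pan_center below 0.1 m) or not (horizontal distance between chestnut1 and pan_center below 0.1 m) or not (horizontal distance between chestnut2 and pan_center below 0.1 m) or not (horizontal distance between chestnut3 and pan_center below 0.1 m) or not (horizontal distance between chestnut4 and pan_center below 0.1 m) or not (horizontal distance between chestnut5 and pan_center below 0.1 m) or not (height (world z) of chestnut0 below 0.07 m) or not (height (world z) of chestnut1 below 0.07 m) or not (height (world z) of chestnut2 below 0.07 m) or not (height (world z) of chestnut3 below 0.07 m) or not (height (world z) of chestnut4 below 0.07 m) or not (height (world z) of chestnut5 below 0.07 m)).
It fails at once if a bystander is moved more than 30 mm (distance of any of salt_shaker, spice_jar, mustard_jar, tumbler, teaspoon from where it was at the start of the episode above 0.03 m).
It also fails if it takes over 69 s, if anything falls off the work surface, if the arm or the gripper's body presses on something with over 40 N, if the wrist force passes 120 N, or if a joint passes its speed limit or range.

## Robot

A 6-joint arm with a two-finger parallel gripper is mounted at the origin on a cart in front of the work surface, level with it; the furniture and walls round the work are solid. World frame = base frame: x ahead of the robot, y to its left, z up, the work surface at z = 0. Lengths are in mm, angles in degrees, forces in N, time in s.
With the tool pointing down it reaches from about 300 to 850 mm from the base axis. Payload 4.2 kg.
Tool frame: the origin (TCP) lies at the very end of the fingers, on their centre line; the grasp point (between the pads) lies 19 mm behind it; z points along the fingers, y is the direction in which the jaws open and shut (so a half turn about z gives the same grasp; the last joint's range is limited). The gripper opens to 91 mm and grips with 3 to 60 N. Pads are 32 mm wide; open, the fingers measure 118 mm over their backs; the gripper's body (76 mm by 178 mm) begins 60 mm behind the grasp point.
Start: joints at [-75.688, 18.312, 89.639, -0, 72.044, -1.146], TCP at [153.262, -554.215, 213.976] pointing down, gripper open.
Joint ranges: [-177.97, 177.97], [-48.28, 115.42], [12.27, 149.76], [-77.06, 257.06], [2.81, 150.46], [-146.56, 146.56]. Speed limits (degrees/s): [147.25, 147.25, 180, 180, 180, 180].

## Interface

Orientations are given as [roll, pitch, yaw] about the fixed x, y, z axes, in that order (R = Rz(yaw) Ry(pitch) Rx(roll)).
In Python, from workcell import monitor, eyes, job gives the robot as it stands.
- The arm moves only by the tool move_arm, never from a script. Its argument "increments" is a list that holds one entry, the list of rows, each a list of 7 numbers: the opening, from 0 (shut) to 1 (fully open), then the shift along the tool's x, y, z in cm, then the turn, a rotation vector about the tool's x, y, z in rad. In form: [[[jaw, x, y, z, ax, ay, az], ...]]. A call has 1 to 12 rows; each row shifts and turns the pose as measured when the row begins, along the tool's axes as they then stand; what a row does not reach is not made up. A row lasts 1/8 s, in which the tool goes at most 62.5 mm and 10.7 degrees, less where a joint would pass 70% of its speed; a pose out of reach is approached as far as the arm can. A call is refused whole if a number of a shift passes 6.25 or a number of a turn 0.188, either way. A call with a gripper value outside its range is refused whole. The fingers move at their own pace and stop on an object; "force" is the grip in N (left out, the last holds). Time passes only in rows, so rows that do not move let the fingers close. It gives the time, the measured TCP pose, the force and the opening at its end, in the units of the state.
- monitor.state(): the state, without advancing time (a new reading comes with each control period).
- eyes.grab_frame(name): name is "side" or "top"; returns a dict with "color" (420x560x3 uint8, red, green, blue), "z_map" (420x560 float32, mm along the optical axis (not along the pixel's ray), 0 where there is no reading), "camera_matrix" (3x3 intrinsics, pixels), "dist_coeffs" ([k1, k2, p1, p2, k3] as OpenCV has them; the pictures are not rectified), "rvec" (rotation vector, rad) and "tvec" (3), from world to camera coordinates, as OpenCV has them. Camera axes: x right, y down, z forward; pixel columns grow to the right and rows downward; lengths in mm; the calibration is good to about 2 mm. A picture is of the moment at which its call begins.
- job.job_done(): hands the job in, once; it reports no verdict.
The state is a dict: "time_s": time; "qpos": joint angles; "qvel": joint speeds; "effort": joint torques, N m; "ee_pos": TCP position; "ee_rot": TCP orientation; "force": force on the tool from outside, world axes, zero at the start; "torque": the same for the moment, N m; "gripper_width": finger opening in mm.
Only numpy, scipy, OpenCV 4.12 (cv2) and the standard library are available. Lean on these libraries where they do the work, as an engineer would, in place of code of your own. Each camera call takes 0.05 s, during which the arm holds its last target. There are 200 camera calls.

## Working session

There is one attempt and no reset: what is moved stays moved. The work goes in short steps, Python scripts to look and compute and a tool call to move; the robot and the scene stay as the last step left them, time stands still between calls to the robot, and variables do not carry over. Pictures are saved under pics/ and viewed, about 8 in all and at most 12, crops included, and the job is handed in when it is done.

Besides the shell and the picture viewer there is one more tool, called as name(argument=value, ...) on one line, values as JSON. move_arm: Moves the arm, as the interface text tells. Its arguments: {"type":"object","properties":{"increments":{"type":"array"},"force":{"type":"number"}},"required":["increments"]}

```bash
mkdir -p pics
cat > h.py <<'E'
import numpy as np, cv2
from workcell import monitor, eyes, job
def cloud(f):
    K=np.array(f["camera_matrix"],float);D=np.array(f["dist_coeffs"],float)
    z=f["z_map"];h,w=z.shape
    uv=np.stack(np.meshgrid(np.arange(w),np.arange(h)),-1).reshape(-1,1,2).astype(np.float64)
    n=cv2.undistortPoints(uv,K,D).reshape(h,w,2)
    P=np.dstack([n*z[...,None],z])
    R=cv2.Rodrigues(np.array(f["rvec"],float))[0];t=np.array(f["tvec"],float).ravel()
    W=(P-t)@R
    W[z==0]=np.nan
    return W
E
python3 - <<'E'
from h import *
ims=[]
for n in("top","side"):
    f=eyes.grab_frame(n);np.savez(n+"0.npz",**{k:np.array(v) for k,v in f.items()})
    cv2.imwrite(f"pics/{n}0.png",f["color"][...,::-1])
    R=cv2.Rodrigues(np.array(f["rvec"],float))[0];print(n,-R.T@np.ravel(f["tvec"]),R[2])
s=monitor.state();print(s)
E
```

```text
top [ 436.67358944   25.25835247 1210.72732307] [ 0.15833713 -0.02843608 -0.98697555]
side [ 162.76818816 -853.28063317  995.73508395] [ 0.33281046  0.6673651  -0.66622895]
{'time_s': 0.1, 'qpos': array([-7.56872227e+01,  1.83501725e+01,  8.96992106e+01, -5.53191992e-04,
        7.20427131e+01, -1.14535828e+00]), 'qvel': array([ 0.14397052, -0.01341447, -0.22289182, -0.02980918, -0.10409624,
        0.00467264]), 'effort': array([ 3.63442978e-04, -4.13332593e+01, -2.32510167e+01,  7.29466346e-02,
        4.21791477e-02, -6.01073725e-05]), 'ee_pos': array([ 153.15144463, -553.77200381,  213.18373441]), 'ee_rot': array([-1.79907912e+02, -1.31504005e-03,  1.54583055e+01]), 'force': array([ 0.30034734, -0.2598922 ,  0.19907499]), 'torque': array([ 0.00152839,  0.01559583, -0.01248692]), 'gripper_width': 91.18700343015837}
```

View pics/top0.png

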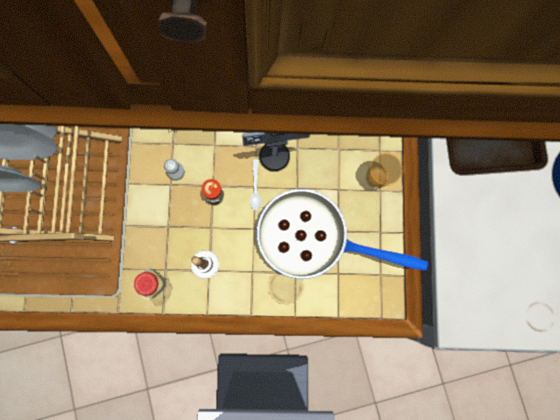

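View pics/side0.png

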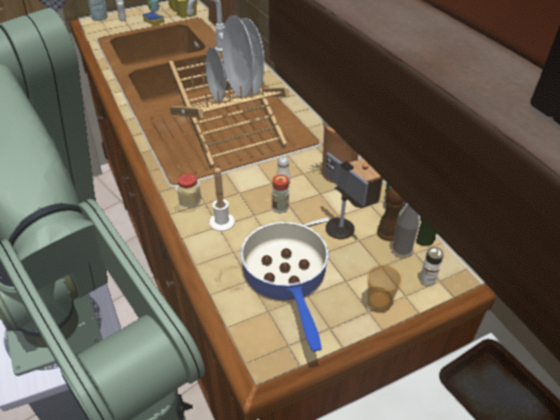

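Top view: stick top about (198,261) in the stand at (205,264), pan centre about (300,233) with its handle to (425,266), phone at (276,140) on a foot at (275,156), under an overhanging cabinet. Side view: phone facing the robot at (350,180), stick at (220,190).

```bash
python3 - <<'E'
from h import *
np.set_printoptions(precision=1,suppress=True)
C={}
for n in("top","side"):
    f=dict(np.load(n+"0.npz"));C[n]=(cloud(f),cv2.cvtColor(f["color"],cv2.COLOR_RGB2HSV),f["color"])
W,H,c=C["top"]
def reg(n,u0,u1,v0,v1,zlo,zhi,extra=None):
    W,H,c=C[n];w=W[v0:v1,u0:u1];m=(w[...,2]>zlo)&(w[...,2]<zhi)
    if extra is not None:m&=extra(H[v0:v1,u0:u1])
    p=w[m];return p
def show(name,p):
    if len(p): 
        (cc,r)=cv2.minEnclosingCircle(p[:,:2].astype(np.float32)); print(name,len(p),'mean',p.mean(0),'circ',np.array(cc),r,'min',p.min(0),'max',p.max(0))
show('table',reg("top",225,245,280,300,-50,50))
def fit(p):
    A=np.c_[2*p[:,:2],np.ones(len(p))];b=(p[:,:2]**2).sum(1);s=np.linalg.lstsq(A,b,rcond=None)[0];return s[:2],np.sqrt(s[2]+s[0]**2+s[1]**2)
p=reg("top",250,350,180,285,60,76);show('panrim',p);print('fit',fit(p))
p=reg("side",235,335,215,300,62,76);show('panrim side',p);print(fit(p))
blue=lambda h:(h[...,0]>100)&(h[...,0]<125)&(h[...,1]>150)
p=reg("top",352,435,230,280,40,110,blue);show('handle',p);print(p[np.argmin(p[:,1])])
d=reg("top",265,335,195,270,5,40,lambda h:h[...,2]<110)
show('nuts',d)
W,H,c=C["top"]
m=((H[...,2]<110)&(W[...,2]>8)&(W[...,2]<40)).astype(np.uint8);m[:195]=0;m[270:]=0;m[:,:265]=0;m[:,335:]=0
k,l,s,ce=cv2.connectedComponentsWithStats(m)
for i in range(1,k):
    if s[i,4]>20: print('nut',ce[i],W[l==i].mean(0))
show('stick top',reg("top",185,220,245,280,120,230));show('stick hi',reg("top",185,220,245,280,170,230));show('stand tube',reg("top",185,222,245,280,55,75));show('foot',reg("top",185,225,245,285,4,25))
for a,b in((80,100),(110,140),(140,165),(165,200)): show(f'stick side{a}',reg("side",205,235,160,230,a,b))
show('phone foot',reg("top",250,300,140,175,5,30));show('phone',reg("top",235,315,125,150,120,230))
show('phone side',reg("side",318,385,150,205,130,215))
for z in range(0,1200,50):
    w=W[0:140];mm=(w[...,2]>z)&(w[...,2]<z+50)
    if mm.sum()>30:print('cab',z,mm.sum(),w[mm].min(0),w[mm].max(0))
for nm,b in dict(must=(130,162,268,300),spice=(195,225,175,205),salt=(160,188,155,182),tumb=(365,402,150,192)).items(): show(nm,reg("top",*b,30,130))
p=reg("top",245,262,158,212,3,20);show('spoon',p)
E
python3 - <<'E'
import cv2
i=cv2.imread('pics/side0.png')[140:250,300:400];cv2.imwrite('pics/ph.png',cv2.resize(i,None,fx=5,fy=5,interpolation=cv2.INTER_CUBIC))
E
```

```text
table 398 mean [429.6  83.2   0.3] circ [429.7  83.4] 32.50746154785156 min [406.5  59.6  -5.9] max [452.8 107.2   7.9]
panrim 762 mean [564.2 -83.5  67.4] circ [562.6 -77.6] 111.91535949707031 min [ 459.3 -183.8   60. ] max [668.8  33.   74.8]
fit (array([563.3, -71.7]), np.float64(102.78478360989203))
panrim side 751 mean [559.6 -85.1  67.5] circ [563.  -93.4] 130.1568603515625 min [ 459.4 -219.3   62. ] max [671.5  36.7  75.9]
(array([563.3, -78.7]), np.float64(106.00656810126924))
handle 707 mean [ 512.2 -279.8   84.2] circ [ 515.  -273.1] 87.63726043701172 min [ 484.2 -357.9   65.7] max [ 543.4 -188.7   95.3]
[ 504.7 -357.9   88.2]
nuts 594 mean [571.  -78.5  25.1] circ [565.5 -72.3] 98.86370849609375 min [ 483.3 -154.6   14.6] max [662.   -6.5  39.8]
nut [322.9 203.1] [ 642.5 -126.    29.8]
nut [305.2 215.9] [610.7 -83.7  23.7]
nut [283.6 224.7] [587.5 -31.3  24.2]
nut [300.4 235. ] [563.4 -72.5  24.3]
nut [320.1 235.4] [ 563.7 -120.2   24.4]
nut [283.5 246.7] [534.  -32.   24.3]
nut [305.8 255.2] [515.1 -86.2  24.1]
stick top 84 mean [487.4 155.2 172.8] circ [488.1 157.2] 9.03
[... 1977 characters left out ...]
-173.4  900. ] [623.2 199.3 950. ]
cab 950 3115 [ 575.8 -143.4  950. ] [600.1  84.5 968.2]
must 655 mean [439.1 275.7  73.3] circ [439.3 280.7] 33.685264587402344 min [406.3 248.5  30.1] max [472.8 314.1  86.5]
spice 424 mean [652.5 138.7  94. ] circ [656.2 140.4] 23.476924896240234 min [633.4 117.9  30.8] max [678.6 162.8 110.5]
salt 300 mean [708.  233.8  69.4] circ [713.4 237.7] 21.62397003173828 min [692.9 216.6  30.1] max [730.7 257.8  93.2]
tumb 701 mean [ 723.2 -270.3   70.9] circ [ 716.6 -264.1] 39.737831115722656 min [ 677.  -301.9   30.3] max [ 754.4 -224.4  102.1]
spoon 329 mean [689.1  43.5   6.9] circ [689.6  44.9] 68.6207046508789 min [622.   25.3   3. ] max [757.2  67.9  18.7]
```

View pics/ph.png

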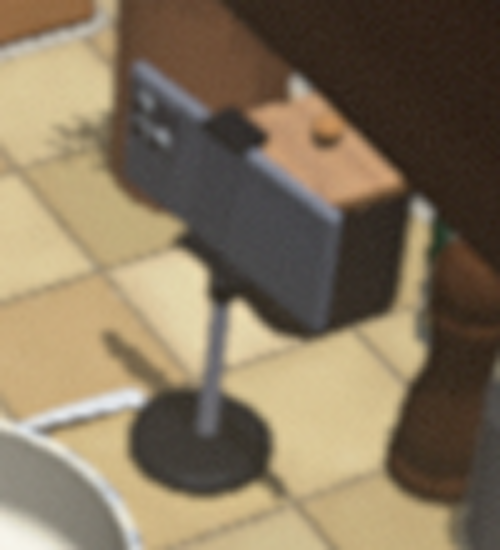

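The crop shows the lens cluster at the phone's upper left (crop about (150,115)), facing the robot. I'll fit the phone face and pan while the first move starts.

Run:
```python
from h import *
from scipy.optimize import least_squares
np.set_printoptions(precision=3,suppress=True)
f=dict(np.load("side0.npz"));W=cloud(f);w=W[150:205,318:385].reshape(-1,3)
p=w[(w[:,2]>140)&(w[:,2]<208)&(w[:,0]<775)]
for it in range(8):
    s=np.linalg.lstsq(np.c_[p[:,1:],np.ones(len(p))],p[:,0],rcond=None)[0]
    r=p[:,0]-np.c_[p[:,1:],np.ones(len(p))]@s;p=p[np.abs(r)<max(3,2*r.std())]
print(s,len(p),r.std(),p.min(0),p.max(0),'yaw',np.degrees(np.arctan(-s[0])))
print('extreme y ends',np.percentile(p[:,1],[.5,50,99.5]))
f2=dict(np.load("top0.npz"));
pts=[]
for n,F,b in(("top",f2,(250,350,180,285)),("side",f,(235,335,215,300))):
    W=cloud(F);q=W[b[2]:b[3],b[0]:b[1]].reshape(-1,3);q=q[(q[:,2]>62)&(q[:,2]<74)]
    q=q[(q[:,1]>-150)]
    g=least_squares(lambda c:np.hypot(q[:,0]-c[0],q[:,1]-c[1])-104,[563,-75],loss='soft_l1',f_scale=3).x;print(n,g)
# phone foot
W=cloud(f2);q=W[140:175,250:300].reshape(-1,3);H=cv2.cvtColor(f2["color"],cv2.COLOR_RGB2HSV)[140:175,250:300].reshape(-1,3)
q=q[(H[:,2]<70)&(q[:,2]<25)&(q[:,2]>4)];print('foot',cv2.minEnclosingCircle(q[:,:2].astype(np.float32)),q.mean(0))
# lens pixels -> world: crop (150,115)/5
cols=f["color"][150:172,322:340].max(2);print(cols)
print(cloud(f)[163,330],cloud(f)[160,328],cloud(f)[167,332])
```

```text
[ -0.172  -0.001 761.099] 814 1.3466248958006857 [747.188 -81.046 140.034] [774.986  69.931 207.981] yaw 9.742361760968667
extreme y ends [-79.193 -11.63   68.402]
top [563.699 -71.566]
side [564.684 -72.293]
foot ((763.9251098632812, -4.4865899085998535), 38.477439880371094) [766.187   0.158  10.665]
[[161 121  95  92  94 100 100 102 105 106 109 109 107 111 111 112 113 109]
 [149 115  93  91  97 100 105 105 104 106 107 107 110 107 109 110 110 112]
 [143 113  96  94 101 110 114 111 107 107 107 109 110 110 111 110 110 111]
 [149 113  93  94 100 115 130 124 117 110 109 110 108 111 109 111 112 112]
 [155 112  93  93  94 105 129 138 133 121 111 109 109 108 109 110 111 111]
 [161 114  94  90  85  90 112 131 141 138 123 113 112 111 111 112 111 109]
 [162 115  93  85  77  75  91 108 124 140 138 125 120 111 111 111 112 112]
 [164 116  95  84  75  71  85  94 103 118 135 139 134 120 115 111 109 111]
 [163 115  93  86  75  78  97  98  92  96 113 132 142 135 124 117 111 112]
 [160 108  91  86  75  79 107 115  98  82  92 108 127 140 139 127 119 115]
 [158 110  91  80  70  69  94 120 105  75  77  
[... 231 characters left out ...]
  65  75  85 101 115]
 [102  93  91  84  73  74  87  90  76  65  62  59  61  63  73  74  82  83]
 [101  92  90  81  67  64  84  95  94  90  87  76  61  63  71  72  74  70]
 [102  93  90  81  67  57  74  87  98 120 127 101  71  67  71  72  74  72]
 [100  92  92  83  74  68  71  76  79 113 135 118  82  68  70  74  76  74]
 [ 93  92  90  86  76  71  68  67  62  81 110 108  83  70  72  74  77  76]
 [ 94  91  87  79  75  71  71  66  60  65  79  84  77  71  75  78  75  77]
 [ 94  92  87  79  75  71  71  71  68  70  69  72  72  71  74  76  76  76]
 [ 96  90  87  80  72  72  72  71  73  72  70  67  69  73  78  77  74  76]]
[754.187  51.941 188.333] [749.349  54.829 197.349] [749.398  33.999 189.623]
```

move_arm(increments=[[[1,1,-5,-1,0,0,-0.02],[1,2.5,-5.4,-0.4,0,0,0.05],[1,2.6,-5.4,-0.4,0,0,0.05],[1,2.6,-5.4,0,0,0,0.05],[1,2.6,-5.4,0,0,0,0.05],[1,2.6,-5.4,0,0,0,0.05],[1,2.6,-5.4,0,0,0,0.03],[1,2.6,-5.4,0,0,0,0]]])

```text
time_s: 1.1
ee_pos: [277.5, -95.4, 230.2]
ee_rot: [-179.7, -0.1, -0.6]
force: [1.0, -0.0, 0.3]
gripper_width: 91.2
```

move_arm(increments=[[[1,4.2,-4,0,0,0,0],[1,4.2,-4.2,0,0,0,0],[1,4.2,-4.2,0,0,0,0],[1,4.0,-4.2,0,0,0,0],[1,3,-4.2,0,0,0,0],[1,1.5,-4,0,0,0,0],[1,0,0,0,0,0,0]]])

```text
time_s: 1.98
ee_pos: [495.6, 164.4, 229.8]
ee_rot: [-179.9, -0.1, -0.1]
force: [-0.9, 0.4, 0.6]
gripper_width: 91.5
```

Run:
```python
from h import *
s=monitor.state();print(s["ee_pos"],s["ee_rot"],s["qpos"].round(1),s["force"])
```

```text
[495.57232415 164.36169886 229.78082529] [-1.79896246e+02 -1.38283003e-01 -9.82714808e-02] [1.700e+01 1.290e+01 9.500e+01 1.000e-01 7.200e+01 1.071e+02] [-0.87097274  0.44474198  0.55771372]
```

move_arm(increments=[[[1,-0.65,0.8,0.5,0,0,0],[1,0,0,3,0,0,0],[1,0,0,3,0,0,0],[1,0,0,2.5,0,0,0],[1,0,0,1,0,0,0],[1,0,0,0,0,0,0]]])

```text
time_s: 2.72
ee_pos: [483.4, 147.9, 127.0]
ee_rot: [179.9, 0.0, -0.4]
force: [0.1, 0.2, 0.3]
gripper_width: 91.1
```

Run:
```python
from h import *
f=eyes.grab_frame("side");i=f["color"][110:250,150:290,::-1];cv2.imwrite("pics/g.png",cv2.resize(i,None,fx=4,fy=4))
W=cloud(f);w=W[160:235,205:240].reshape(-1,3)
for a,b in((80,100),(100,120)):
    p=w[(w[:,2]>a)&(w[:,2]<b)];print(len(p),p.mean(0) if len(p) else 0)
s=monitor.state();print(s["ee_pos"],s["ee_rot"],s["force"])
```

```text
9 [484.27489581 155.30189107  92.35535155]
14 [483.59443369 154.38419705 111.06061611]
[483.76155354 148.09145181 127.46000319] [ 1.79930614e+02 -2.90598368e-02 -4.32666094e-01] [-0.07079335 -0.56429659 -0.31479705]
```

View pics/g.png

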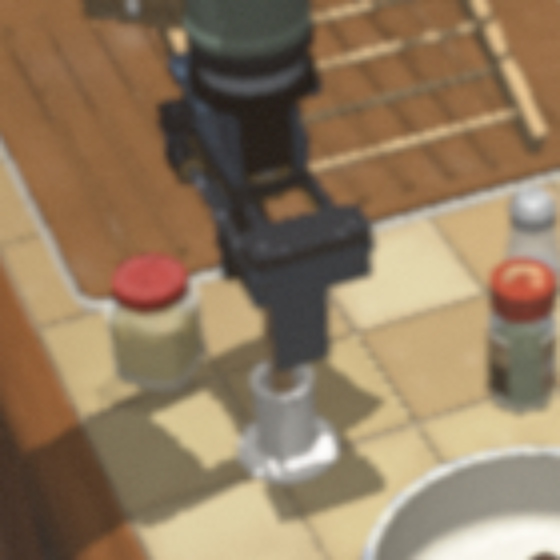

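The fingers straddle the stick (visible at about (282,375) below the finger); I'll centre by a few mm and close.

move_arm(increments=[[[1,0.5,-0.7,-0.3,0,0,0],[1,0,0,0,0,0,0],[0,0,0,0,0,0,0],[0,0,0,0,0,0,0],[0,0,0,0,0,0,0],[0,0,0,0,0,0,0],[0,0,0,0,0,0,0],[0,0,0,0,0,0,0]]], force=45)

```text
time_s: 3.78
ee_pos: [490.7, 156.0, 133.3]
ee_rot: [-180.0, -0.3, -0.4]
force: [0.0, 0.5, -0.1]
gripper_width: 34.1
```

move_arm(increments=[[[0,0,0,0,0,0,0],[0,0,0,0,0,0,0],[0,0,0,0,0,0,0],[0,0,0,0,0,0,0]]])

```text
time_s: 4.28
ee_pos: [490.7, 155.9, 133.2]
ee_rot: [-180.0, -0.3, -0.4]
force: [0.7, 0.2, -0.2]
gripper_width: 17.7
```

move_arm(increments=[[[0,0,0,-1,0,0,0],[0,0,0,-2.5,0,0,0],[0,0,0,-3,0,0,0],[0,0,0,-3,0,0,0],[0,0,0,-1,0,0,0],[0,0,0,0,0,0,0]]])

```text
time_s: 5.03
ee_pos: [489.7, 155.8, 242.9]
ee_rot: [-180.0, -0.3, -0.4]
force: [-0.1, 0.9, -0.9]
gripper_width: 18.2
```

```bash
cat > st.py <<'E'
from h import *
np.set_printoptions(precision=1,suppress=True)
f=eyes.grab_frame("side");s=monitor.state();e=s["ee_pos"];print(s["time_s"],e,s["ee_rot"],s["force"],s["gripper_width"])
W=cloud(f);d=W-e;H=cv2.cvtColor(f["color"],cv2.COLOR_RGB2HSV)
for a in range(-125,0,15):
    m=(d[...,2]>a)&(d[...,2]<a+15)&(np.hypot(d[...,0],d[...,1])<45)&(H[...,1]>60)
    if m.sum()>3: print(a,m.sum(),np.median(d[m],0),d[m].min(0)[2])
cv2.imwrite("pics/s.png",cv2.resize(f["color"][80:300,150:400,::-1],None,fx=3,fy=2.7))
E
python3 st.py
```

```text
5.075 [489.5 155.7 242.4] [180.   -0.2  -0.4] [-1.2  0.1 -0.7] 18.074131735715877
-125 24 [  -1.4   -7.3 -114.5] -121.65553643792772
-110 49 [  -3.2   -7.8 -102. ] -109.88788662576647
-95 39 [ -0.6  -6.1 -88.8] -94.8609540942999
-80 31 [ -1.5  -5.1 -73.9] -79.83429800884204
-65 33 [ -1.8  -4.2 -57.6] -64.98099628500225
-50 32 [ -1.2  -4.4 -41.7] -49.118879821159936
-35 36 [ -1.5  -5.6 -27.8] -34.84800812504929
-20 37 [ -2.1  -6.4 -12.2] -19.612273290969824
-5 20 [  1.8 -10.6   5.1] -4.279902398176432
```

View pics/s.png

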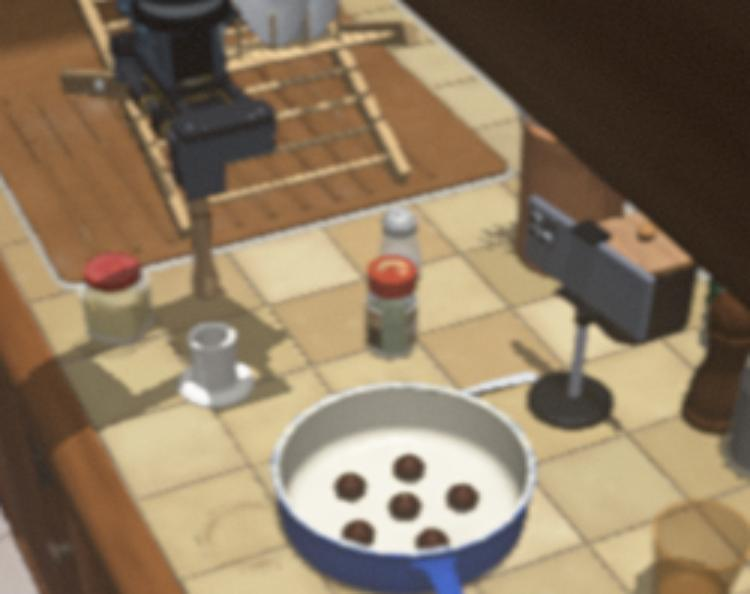

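The stick is held straight below the fingers (about (205,245)), clear of the stand; the chestnuts are undisturbed. Going above the pan gap.

move_arm(increments=[[[0,1.2,2,0,0,0,-0.006],[0,2.5,4.2,0,0,0,0],[0,2.5,4.2,0,0,0,0],[0,2.5,4.2,0,0,0,0],[0,2,3.5,0,0,0,0],[0,1.0,1.6,0,0,0,0],[0,0,0,0,0,0,0],[0,0,0,0,0,0,0]]])

```text
time_s: 6.08
ee_pos: [604.1, -44.6, 230.9]
ee_rot: [-179.9, 0.9, 0.1]
force: [-0.4, -0.3, 0.0]
gripper_width: 18.1
```

move_arm(increments=[[[0,0.8,0.5,1,0,0.015,0],[0,0,0,2,0,0,0],[0,0,0,1,0,0,0],[0,0,0,0,0,0,0]]])

```text
time_s: 6.58
ee_pos: [611.5, -46.2, 189.3]
ee_rot: [-179.8, -0.0, 0.4]
force: [0.0, -0.1, -1.1]
gripper_width: 18.2
```

```bash
cat > look.py <<'E'
from h import *
import sys
np.set_printoptions(precision=1,suppress=True)
f=eyes.grab_frame("top");g=eyes.grab_frame("side");s=monitor.state();e=s["ee_pos"];print(s["time_s"],e,s["ee_rot"],s["force"],s["gripper_width"])
c=np.array([564,-72.])
for F in(f,g):
    W=cloud(F);H=cv2.cvtColor(F["color"],cv2.COLOR_RGB2HSV);rad=np.hypot(W[...,0]-c[0],W[...,1]-c[1])
    m=((H[...,2]<110)&(W[...,2]>8)&(W[...,2]<36)&(rad<84)).astype(np.uint8)
    k,l,st,ce=cv2.connectedComponentsWithStats(m)
    for i in range(1,k):
        if st[i,4]>10: print('nut',st[i,4],ce[i],W[l==i].mean(0))
a=cv2.resize(f["color"][175:290,240:360,::-1],None,fx=3.3,fy=3.3);b=cv2.resize(g["color"][190:310,225:345,::-1],(a.shape[1],a.shape[0]))
cv2.imwrite(sys.argv[1],np.hstack([a,b]))
E
python3 look.py pics/l1.png
```

```text
6.675 [612.2 -46.5 190.3] [-179.8   -0.1    0.4] [-0.3 -0.9 -0.3] 18.423246485765315
nut 57 [304.2 217.4] [606.8 -81.3  23.5]
nut 81 [283.6 224.2] [588.8 -31.2  23.6]
nut 76 [300.3 235. ] [563.4 -72.3  24.3]
nut 76 [320.1 235.5] [ 563.6 -120.5   23.7]
nut 81 [286.  252.7] [588.  -37.3  22.1]
nut 67 [266.1 259.8] [532.6 -38.2  22.6]
nut 80 [303.7 263.8] [610.7 -89.6  21.6]
nut 62 [284.5 267.6] [562.5 -80.1  21.6]
nut 51 [269.3 277. ] [515.4 -93.   23.7]
nut 42 [293.2 279.3] [ 563.3 -124.8   24.5]
```

View pics/l1.png

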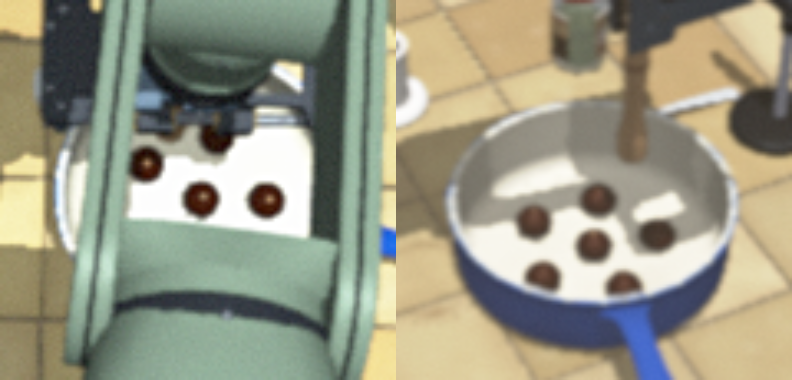

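The stick is over the far part of the pan (right panel about (632,150)), near the gap between two chestnuts. Shift a few mm and go down.

move_arm(increments=[[[0,0.35,0.75,0.5,0,0,0.006],[0,0,0,1,0,0,0],[0,0,0,1.5,0,0,0],[0,0,0,1.2,0,0,0],[0,0,0,0.6,0,0,0],[0,0,0,0.2,0,0,0],[0,0,0,0,0,0,0]]])

```text
time_s: 7.55
ee_pos: [616.6, -54.5, 137.3]
ee_rot: [-179.8, -0.2, 0.0]
force: [-0.2, 0.8, -0.4]
gripper_width: 18.0
```

move_arm(increments=[[[0,-0.37,-0.87,0.3,0,0,0],[0,-0.51,-0.79,0,0,0,0],[0,-0.64,-0.69,0,0,0,0],[0,-0.75,-0.57,0,0,0,0],[0,-0.84,-0.43,0,0,0,0],[0,-0.9,-0.27,0,0,0,0],[0,-0.93,-0.11,0,0,0,0],[0,-0.94,0.05,0,0,0,0],[0,-0.92,0.21,0,0,0,0],[0,-0.87,0.37,0,0,0,0],[0,-0.79,0.51,0,0,0,0],[0,-0.69,0.64,0,0,0,0]]])

```text
time_s: 9.05
ee_pos: [523.5, -35.5, 137.0]
ee_rot: [179.9, -1.0, 0.1]
force: [2.3, -1.4, 0.8]
gripper_width: 18.1
```

move_arm(increments=[[[0,-0.57,0.75,0.2,0,-0.016,0],[0,-0.43,0.84,0.1,0,0,0],[0,-0.27,0.9,0.1,0,0,0],[0,-0.11,0.93,0,0,0,0],[0,0.05,0.94,0,0,0,0],[0,0.21,0.92,0,0,0,0],[0,0.37,0.87,0,0,0,0],[0,0.51,0.79,0,0,0,0],[0,0.64,0.69,0,0,0,0],[0,0.75,0.57,0,0,0,0],[0,0.84,0.43,0,0,0,0],[0,0.9,0.27,0,0,0,0]]])

```text
time_s: 10.55
ee_pos: [550.7, -119.6, 130.7]
ee_rot: [-178.5, 0.5, -0.5]
force: [-0.2, 0.1, -0.6]
gripper_width: 17.8
```

move_arm(increments=[[[0,0.96,0.36,-0.2,-0.025,0.009,-0.009],[0,1.0,0.2,0,0,0,0],[0,1.0,-0.21,0,0,0,0],[0,0.87,-0.37,0,0,0,0],[0,0.79,-0.51,0,0,0,0],[0,0.69,-0.64,0,0,0,0],[0,0.57,-0.75,0,0,0,0],[0,0.43,-0.84,0,0,0,0],[0,0.27,-0.9,0,0,0,0],[0,0.11,-0.93,0,0,0,0],[0,-0.05,-0.94,0,0,0,0],[0,-0.21,-0.92,0,0,0,0]]])

```text
time_s: 12.05
ee_pos: [615.4, -53.1, 130.4]
ee_rot: [179.6, 0.6, 0.2]
force: [-2.9, -2.2, 0.1]
gripper_width: 18.1
```

Second lap, same rows.

move_arm(increments=[[[0,-0.37,-0.85,-0.2,0.005,0.01,0],[0,-0.51,-0.77,-0.1,0,0,0],[0,-0.64,-0.67,0,0,0,0],[0,-0.75,-0.55,0,0,0,0],[0,-0.84,-0.43,0,0,0,0],[0,-0.9,-0.27,0,0,0,0],[0,-0.93,-0.11,0,0,0,0],[0,-0.94,0.05,0,0,0,0],[0,-0.92,0.21,0,0,0,0],[0,-0.87,0.37,0,0,0,0],[0,-0.79,0.51,0,0,0,0],[0,-0.69,0.64,0,0,0,0]]])

```text
time_s: 13.55
ee_pos: [524.4, -32.5, 135.8]
ee_rot: [180.0, -1.1, 0.2]
force: [3.6, -1.3, 1.2]
gripper_width: 17.9
```

```bash
python3 look.py pics/l2.png
```

```text
13.65 [523.5 -32.7 135.6] [-180.    -1.     0.1] [ 4.  -1.6 -0.7] 18.064946631254728
nut 40 [295.9 265. ] [491.  -62.6  24. ]
nut 54 [298.3 248. ] [623.6 -35.8  21.4]
nut 88 [255.  261.5] [505.2 -31.6  22.9]
nut 72 [284.2 267.1] [562.2 -78.7  22. ]
nut 48 [259.4 272.5] [499.8 -69.6  23.8]
nut 31 [309.3 273.8] [ 606.  -126.5   24.8]
```

View pics/l2.png

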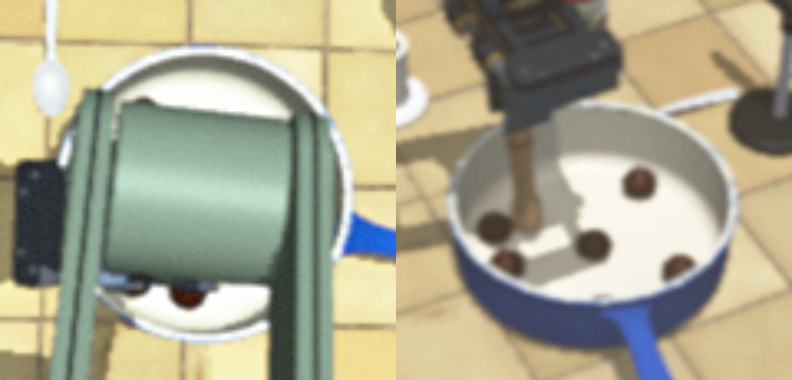

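Left panel is mostly arm; right panel shows the stick at (528,215), one chestnut still central at (593,245), the others pushed to the wall at (495,228), (508,265), (640,183), (680,270). Another lap and more for certainty.

move_arm(increments=[[[0,-0.57,0.83,0.2,0,-0.016,0],[0,-0.43,0.88,0.1,0,0,0],[0,-0.27,0.93,0,0,0,0],[0,-0.11,0.95,0,0,0,0],[0,0.05,0.96,0,0,0,0],[0,0.21,0.95,0,0,0,0],[0,0.37,0.9,0,0,0,0],[0,0.51,0.82,0,-0.005,0,0],[0,0.64,0.72,0,-0.005,0,0],[0,0.75,0.6,0,-0.005,0,0],[0,0.84,0.46,0,-0.005,0,0],[0,0.9,0.27,0,-0.005,0,0]]])

```text
time_s: 15.15
ee_pos: [546.5, -127.5, 128.6]
ee_rot: [179.1, 1.2, -0.0]
force: [-3.3, 5.4, 2.8]
gripper_width: 17.9
```

move_arm(increments=[[[0,1.1,0.0,-0.5,0.012,0.02,0],[0,1.1,-0.1,-0.1,0,0,0],[0,1.05,-0.25,0,0,0,0],[0,0.95,-0.4,0,0,0,0],[0,0.79,-0.51,0,0,0,0],[0,0.69,-0.64,0,0,0,0],[0,0.57,-0.75,0,0,0,0],[0,0.43,-0.84,0,0,0,0],[0,0.27,-0.9,0,0,0,0],[0,0.11,-0.93,0,0,0,0],[0,-0.05,-0.94,0,0,0,0],[0,-0.21,-0.92,0,0,0,0]]])

```text
time_s: 16.65
ee_pos: [617.7, -49.5, 133.0]
ee_rot: [179.9, 0.4, 0.1]
force: [-1.8, -6.8, 2.4]
gripper_width: 18.0
```

```bash
python3 look.py pics/l3.png
```

```text
16.75 [617.  -49.5 133. ] [179.9   0.4   0.1] [-1.6 -3.7  0.3] 17.97090675125793
nut 11 [319.3 209.5] [ 627.3 -117.9   23.3]
nut 34 [319.2 216.3] [ 610.6 -118.    23.3]
nut 51 [326.4 229.7] [ 578.1 -135.5   24.5]
nut 69 [254.2 264.1] [500.4 -38.1  22.1]
nut 60 [284.4 267.6] [562.4 -80.   21.7]
nut 52 [311.3 271.4] [ 614.5 -121.5   24.1]
```

View pics/l3.png

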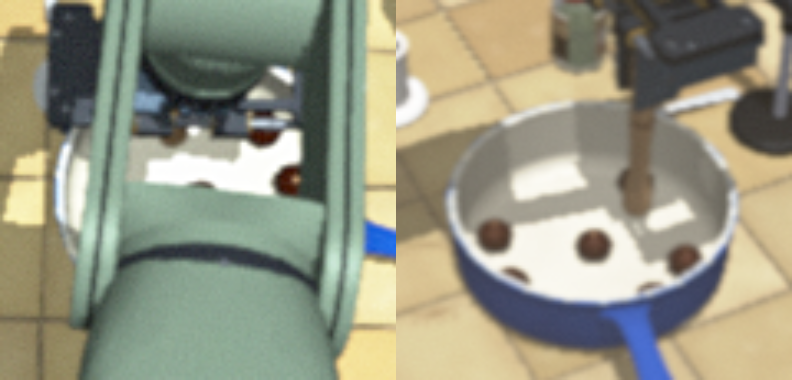

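Chestnuts have moved round the wall, one still central at (593,245), one by the stick at (632,183); the pan stands as before. One more pass to the -x side, then I'll lift.

move_arm(increments=[[[0,-0.37,-0.7,-0.1,0,0.005,0],[0,-0.51,-0.65,-0.1,0,0,0],[0,-0.67,-0.6,0,0,0,0],[0,-0.77,-0.5,0,0,0,0],[0,-0.86,-0.4,0,0,0,0],[0,-0.9,-0.27,0,0,0,0],[0,-0.93,-0.11,0,0,0,0],[0,-0.94,0.05,0,0,0,0],[0,-0.92,0.21,0,0,0,0],[0,-0.87,0.37,0,0,0,0],[0,-0.79,0.51,0,0,0,0],[0,-0.69,0.64,0,0,0,0]]])

```text
time_s: 18.25
ee_pos: [519.7, -39.4, 137.0]
ee_rot: [179.3, -0.1, 0.2]
force: [4.3, -1.0, -0.4]
gripper_width: 17.9
```

move_arm(increments=[[[0,-0.57,0.8,0,0,-0.016,0],[0,-0.43,0.85,0,0,0,0],[0,-0.27,0.9,0,0,0,0],[0,-0.11,0.93,0,0,0,0],[0,0,0,0,0,0,0]]])

```text
time_s: 18.88
ee_pos: [507.0, -77.0, 138.5]
ee_rot: [179.4, 0.6, 0.1]
force: [3.3, 0.9, 0.5]
gripper_width: 17.8
```

```bash
python3 look.py pics/l4.png
python3 - <<'E'
from h import *
print(cv2.minAreaRect.__name__)
E
```

```text
18.975 [506.9 -76.6 138.5] [179.4   0.6   0.1] [2.8 0.5 0.9] 18.02755516777282
nut 12 [320.2 210.2] [ 625.6 -119.9   24.9]
nut 76 [280.9 215.9] [609.  -24.2  24.3]
nut 58 [292.  248.6] [608.1 -31.3  22.1]
nut 69 [284.  267.4] [561.7 -78.9  21.5]
nut 73 [255.5 268.8] [496.  -55.1  24.1]
nut 45 [311.4 271.9] [ 614.  -122.8   23.9]
nut 11 [262.8 276.5] [501.8 -85.2  24.4]
minAreaRect
```

move_arm(increments=[[[0,0.26,0.93,0.3,0,0.01,0],[0,0.42,0.88,0.2,0,0,0],[0,0.5,0.81,0,0,0,0],[0,0.6,0.72,0,0,0,0],[0,0.72,0.6,0,0,0,0],[0,0.81,0.47,0,0,0,0],[0,0.88,0.32,0,0,0,0],[0,0.93,0.16,0,0,0,0],[0,0.94,0,0,0,0,0],[0,0.93,-0.16,0,0,0,0],[0,0.88,-0.32,0,0,0,0],[0,0.81,-0.47,0,0,0,0]]])

```text
time_s: 20.48
ee_pos: [590.2, -114.2, 128.6]
ee_rot: [180.0, 1.4, 0.1]
force: [0.0, 0.3, -0.9]
gripper_width: 17.8
```

```bash
python3 look.py pics/l5.png
```

```text
20.575 [ 590.7 -114.1  128.6] [179.9   1.4   0.2] [-0.7  1.2  0.3] 18.117783747565134
nut 93 [280.9 215.8] [609.3 -24.2  23.8]
nut 69 [299.3 234.5] [564.5 -69.9  24.3]
nut 92 [290.5 263.2] [495.  -49.7  23.6]
nut 79 [292.1 248.2] [608.9 -30.2  22.1]
nut 77 [284.6 267.2] [563.2 -79.5  22.2]
nut 68 [255.3 268.8] [496.  -54.1  23.2]
nut 92 [311.  272.3] [ 612.5 -123.3   23.6]
```

View pics/l5.png

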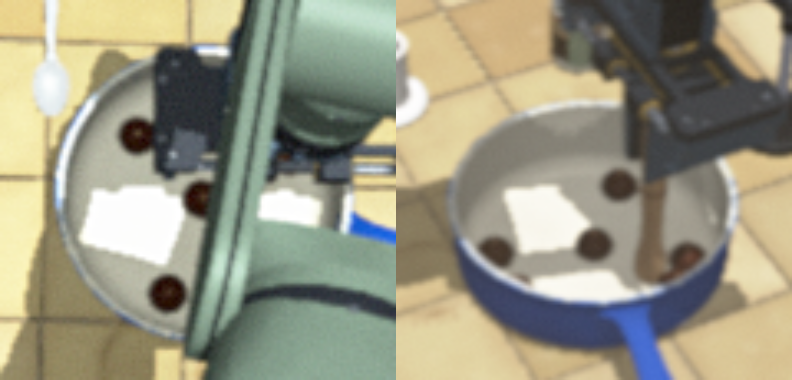

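Right panel: stick at (652,270), chestnuts at (495,250), (593,243), (619,185), (688,258); no spill. Finishing this lap.

move_arm(increments=[[[0,0.9,-0.4,-0.2,0,0.024,0],[0,0.75,-0.6,-0.1,0,0,0],[0,0.55,-0.75,0,0,0,0],[0,0.32,-0.88,0,0,0,0],[0,0.16,-0.93,0,0,0,0],[0,0,-0.94,0,0,0,0],[0,-0.16,-0.93,0,0,0,0],[0,-0.32,-0.88,0,0,0,0],[0,-0.47,-0.81,0,0,0,0],[0,-0.6,-0.72,0,0,0,0],[0,-0.72,-0.6,0,0,0,0],[0,-0.81,-0.47,0,0,0,0]]])

```text
time_s: 22.08
ee_pos: [587.6, -33.0, 133.2]
ee_rot: [178.2, -0.3, 0.7]
force: [-1.2, -6.2, 1.3]
gripper_width: 17.8
```

```bash
python3 look.py pics/l6.png
```

```text
22.175 [586.5 -32.5 133.1] [178.2  -0.2   0.7] [-0.8 -5.7  1.6] 17.751654263939542
nut 70 [299.3 235.2] [562.9 -69.8  24.5]
nut 17 [280.6 246.8] [584.3 -14.5  23.6]
nut 66 [311.8 263.9] [628.1 -98.9  22. ]
nut 74 [284.4 266.1] [564.3 -76.2  22.2]
nut 42 [254.9 269.2] [494.6 -54.8  23.3]
```

move_arm(increments=[[[0,-0.7,-0.6,0,0.03,0,0.01],[0,-0.8,-0.5,0,0,0,0],[0,-0.94,-0.2,0,0,0,0],[0,-0.93,0.1,0,0,0,0],[0,-0.88,0.32,0,0,0,0],[0,-0.81,0.47,0,0,0,0],[0,-0.72,0.6,0,0,0,0],[0,-0.6,0.72,0,0,0,0],[0,-0.47,0.81,0,0,0,0],[0,-0.32,0.88,0,0,0,0],[0,-0.16,0.93,0,0,0,0],[0,0,0.94,0,0,0,0]]])

```text
time_s: 23.68
ee_pos: [510.4, -85.2, 135.6]
ee_rot: [179.4, -0.7, 0.2]
force: [4.4, 3.3, 0.6]
gripper_width: 18.3
```

```bash
python3 look.py pics/l7.png
```

```text
23.775 [510.8 -85.8 135.8] [179.4  -0.7   0.2] [4.7 2.1 0. ] 17.709978177073417
nut 47 [309.8 206.8] [633.1 -94.4  25.2]
nut 77 [275.6 226.1] [583.6 -11.8  24.1]
nut 62 [280.9 248.8] [582.4 -19.6  22.1]
nut 60 [312.  264.1] [628.3 -99.5  21.7]
nut 70 [283.6 266.1] [562.3 -75.7  22.6]
nut 49 [255.6 269.9] [495.2 -58.   23.6]
```

View pics/l7.png

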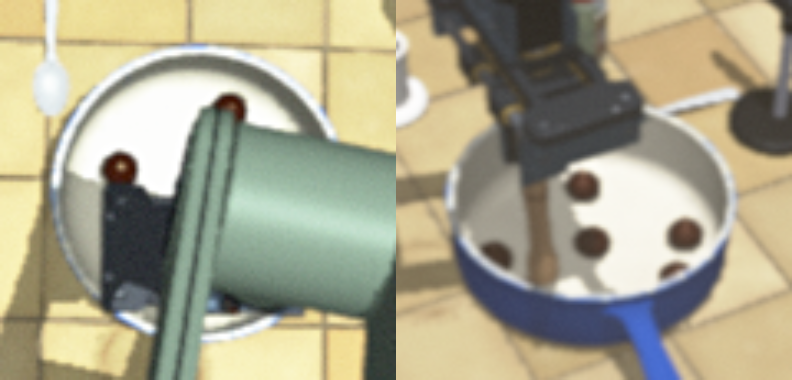

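Chestnuts spread, all inside: right panel (495,255), (583,185), (592,243), (684,235), (675,272), one hidden by the near wall; stick on the -x side at (543,265). Stirring is done; lift and turn.

move_arm(increments=[[[0,0.3,0,-1,0.01,-0.012,0],[0,0.3,0,-2,0,0,0],[0,0,0,-3,0,0,0],[0,0,0,-3,0,0,0],[0,0,0,-3,0,0,-0.04],[0,0,0,-2.5,0,0,-0.04],[0,0,0,-1,0,0,-0.04],[0,0,0,0,0,0,-0.04],[0,0,0,0,0,0,0]]])

```text
time_s: 24.9
ee_pos: [507.3, -87.8, 290.1]
ee_rot: [180.0, 2.1, 9.8]
force: [-0.4, 0.4, -0.7]
gripper_width: 18.0
```

```bash
python3 st.py
cat > pl.py <<'E'
from h import *
from scipy.spatial.transform import Rotation as R
import sys
np.set_printoptions(precision=3,suppress=True)
n=int(sys.argv[1]);s=monitor.state();p=s["ee_pos"];r=R.from_euler('xyz',s["ee_rot"],degrees=True)
rt=R.from_euler('xyz',[180,-30,9.74],degrees=True)
zt=rt.as_matrix()[:,2];show=np.array([633.8,26.2,188.]);pt=show-112*zt
print(zt,pt,'end now',p+112*r.as_matrix()[:,2], 'rem',pt-p)
rv=(r.inv()*rt).as_rotvec()
for k in range(n):
    d=(pt-p)/n; print(r.inv().apply(d)/10, rv/n); p=p+d; r=r*R.from_rotvec(rv/n)
E
python3 pl.py 10
```

```text
24.95 [507.3 -87.8 290.1] [180.    2.    9.8] [0.7 0.3 0.3] 17.996823845675138
-125 25 [  -3.5   -9.6 -112.9] -117.64597429124177
-110 51 [  -5.1   -7.8 -101.7] -109.42315776041323
-95 54 [ -4.7  -5.3 -88.6] -94.97343551913221
-80 39 [ -3.   -4.7 -73.1] -79.60645073158707
-65 36 [ -3.9  -4.6 -57. ] -64.63959325279419
-50 38 [ -3.6  -5.3 -42.5] -49.854870944605125
-35 45 [ -3.9  -5.7 -27.5] -34.62010829493681
-20 46 [ -3.2  -6.9 -13.8] -19.93128139254509
-5 23 [-9.8  4.6  2.8] -4.446491133324173
[ 0.493  0.085 -0.866] [578.607  16.726 284.995] end now [503.382 -88.545 178.145] rem [ 71.293 104.547  -5.079]
[ 0.882 -0.909  0.019] [0.    0.056 0.   ]
[ 0.791 -0.818  0.061] [0.    0.056 0.   ]
[ 0.708 -0.736  0.095] [0.    0.056 0.   ]
[ 0.631 -0.663  0.121] [0.    0.056 0.   ]
[ 0.561 -0.597  0.14 ] [0.    0.056 0.   ]
[ 0.497 -0.537  0.154] [0.    0.056 0.   ]
[ 0.439 -0.483  0.164] [0.    0.056 0.   ]
[ 0.386 -0.435  0.169] [0.    0.056 0.   ]
[ 0.338 -0.392  0.172] [0.    0.056 0.   ]
[ 0.295 -0.352  0.171] [0.    0.056 0.   ]
```

move_arm(increments=[[[0,0.5,-0.6,0,0,0.056,0],[0,0.9,-0.9,0.06,0,0.056,0],[0,0.88,-0.91,0.1,0,0.056,0],[0,0.86,-0.91,0.2,0,0.056,0],[0,0.84,-0.91,0.3,0,0.056,0],[0,0.82,-0.91,0.35,0,0.056,0],[0,0.8,-0.91,0.4,0,0.056,0],[0,0.78,-0.91,0.4,0,0.056,0],[0,0.75,-0.9,0.45,0,0.056,0],[0,0.5,-0.6,0.3,0,0.05,0],[0,0,0,0,0,0,0]]])

```text
time_s: 26.32
ee_pos: [566.2, 11.1, 271.6]
ee_rot: [-179.8, -29.0, 9.5]
force: [-0.1, -0.5, -0.7]
gripper_width: 18.2
```

```bash
python3 pl.py 2
```

```text
[ 0.493  0.085 -0.866] [578.607  16.726 284.995] end now [619.675  20.349 173.606] rem [12.417  5.662 13.424]
[ 0.902 -0.178 -0.267] [-0.     0.009 -0.002]
[ 0.452 -0.088 -0.13 ] [-0.     0.009 -0.002]
```

move_arm(increments=[[[0,0.6,-0.12,-0.18,0,0.008,0],[0,0.6,-0.12,-0.18,0,0.008,0],[0,0.5,-0.1,-0.15,0,0,0],[0,0,0,0,0,0,0],[0,0,0,0,0,0,0],[0,0,0,0,0,0,0],[0,0,0,0,0,0,0]]])

```text
time_s: 27.2
ee_pos: [579.1, 16.0, 285.5]
ee_rot: [-179.8, -29.9, 9.4]
force: [-0.6, 1.2, -0.7]
gripper_width: 18.2
```

```bash
python3 pl.py 1; python3 look.py pics/x.png
python3 - <<'E'
from h import *
f=eyes.grab_frame("side");W=cloud(f);H=cv2.cvtColor(f["color"],cv2.COLOR_RGB2HSV)
s=monitor.state();a=np.array([.493,.085,-.866]);d=W-s["ee_pos"];t=d@a;rr=np.linalg.norm(d-t[...,None]*a,axis=-1)
for k in range(0,135,15):
    m=(t>k)&(t<k+15)&(rr<30)&(H[...,1]>60)
    if m.sum()>3: print(k,m.sum(),np.median((d-t[...,None]*a)[m],0).round(1),t[m].max().round(1))
cv2.imwrite("pics/fin.png",cv2.resize(f["color"][90:310,190:410,::-1],None,fx=2.7,fy=2.7));print(s["qvel"].round(2))
E
```

```text
[ 0.493  0.085 -0.866] [578.607  16.726 284.995] end now [634.09   25.438 188.374] rem [-0.53   0.738 -0.513]
[-0.06  -0.081  0.025] [-0.     0.002 -0.004]
27.3 [579.1  16.  285.5] [-179.8  -29.9    9.4] [-0.2  0.4 -0.5] 18.16851800328565
nut 45 [325.7 219.3] [ 603.4 -133.6   25.3]
nut 80 [299.1 234.9] [563.6 -69.2  24.4]
nut 86 [308.  263.3] [495.7 -91.8  24. ]
nut 68 [280.8 248.6] [582.7 -18.5  21.7]
nut 62 [312.  264.1] [628.7 -99.3  21.6]
nut 55 [284.  266.7] [562.6 -77.1  21.8]
nut 31 [255.5 270.2] [494.4 -59.3  24.3]
0 12 [ 2.1 -7.3  0.5] 14.5
15 31 [-1.7 -6.5 -1.7] 29.9
30 29 [ 2.  -5.7  0.7] 44.9
45 23 [ 3.9 -5.9  1.6] 59.5
60 26 [ 2.  -5.2  0.6] 74.9
75 30 [ 1.3 -4.8  0.2] 89.6
90 50 [ 3.1 -6.2  1. ] 104.7
105 33 [ 2.4 -7.9  0.6] 117.8
[-0.   -0.03 -0.03 -0.01 -0.02 -0.06]
```

View pics/fin.png

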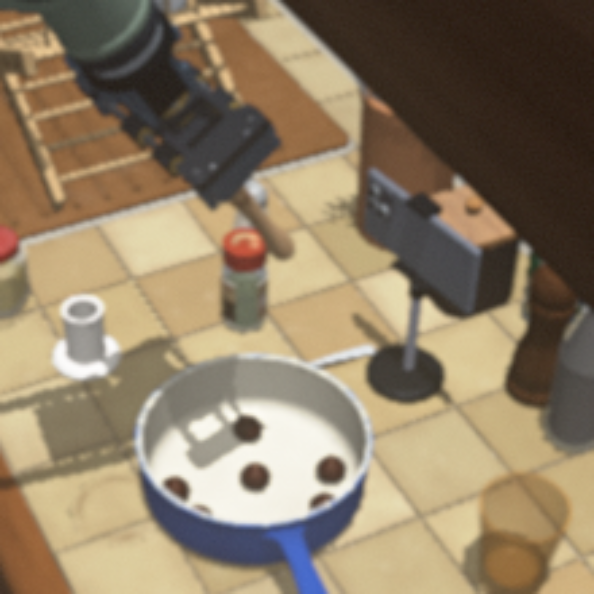

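The stick leans toward the lens with its thick end at (285,248). All six chestnuts are in the pan and the bystanders look untouched.

```bash
python3 -c "
from h import *
job.job_done();print(monitor.state()['time_s'])"
```

```text
the job is handed in; nothing more can be done
the job is handed in; nothing more can be done
```

I pulled the stick out of its stand, stirred the chestnuts along the pan wall for about three and a half turns, and handed the job in at about 27 s. The arm was holding the stick at the show pose, still, with a firm grip (18 mm opening). No verdict was reported.

**Show pose:** By arm pose, the thick end was within about 1 mm of the show point I worked out, leaning 29.9°. The side camera showed the stick straight in the grip. The phone and lens position came from the depth images.

**Chestnuts:** All six were seen inside the pan at the end. One stayed in the middle. The other five appear to have moved more than 3 cm, going by their order around the wall. They look alike, so I could not track each one. If each was matched to its nearest starting place, one check during the extra lap proved only two moves. The check on the second pass to the pan's -x side gave at least three, with the closest only 3–5 mm over the limit. I stirred about one and a third more turns after that.

**Disagreements:**
- The stick's distance from the pan centre varied, by arm pose and tilt, between about 42 and 60 mm instead of a steady 54.
- The stick may briefly have grazed the pan floor, with forces under 10 N.

In the pictures the pan and the other things on the worktop look unmoved, but I did not measure that.

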